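Set the length stop to the sample bar

ROBOT

A 6-joint arm with a two-finger parallel gripper is mounted at the origin on the work surface. World frame = base frame: x ahead of the robot, y to its left, z up, the work surface at z = 0. Lengths are in mm, angles in rad, forces in N, time in s.
With the tool pointing down it reaches from about 350 to 775 mm from the base axis. Payload 7.3 kg.
Tool frame: the origin (TCP) lies on the centre line of the jaws, within the pads' length; the fingertips stand 22 mm ahead of it and the grasp point (between the pads) lies 3 mm ahead of it; z points along the fingers, y is the direction in which the jaws open and shut (so a half turn about z gives the same grasp; the last joint's range is limited). The gripper opens to 92 mm and grips with 3 to 60 N. Pads are 19 mm wide; open, the fingers measure 130 mm over their backs; the gripper's body (75 mm by 190 mm) begins 47 mm behind the grasp point.
Start: joints at [-1.346, 0.342, 1.524, -0, 1.275, -0.146], TCP at [190.262, -489.329, 248.741] pointing down, gripper open.
Joint ranges: [-2.53, 2.53], [-0.77, 2.02], [0.04, 2.7], [-1, 4.14], [0.28, 2.66], [-3.11, 3.11]. Speed limits (rad/s): [2.57, 2.57, 3.14, 3.14, 3.14, 3.14].

INTERFACE

Orientations are given as [roll, pitch, yaw] about the fixed x, y, z axes, in that order (R = Rz(yaw) Ry(pitch) Rx(roll)).
In Python, from plant import bot gives the robot as it stands.
- The arm moves only by the tool play_rows, never from a script. Its argument "moves" is one flat list of numbers, 5 for each row, row after row: the closure in counts, from 0 (fully open) to 255 (shut), then the shift along the tool's x, y, z in mm, then the turn about the tool's z in degrees. A call has 1 to 8 rows; each row is the pose to reach, as a shift and turn from the pose commanded when the call began, along the tool's axes at that moment; what a row does not reach only later rows make up. A row lasts 1/12 s, in which the tool goes at most 41.7 mm and 7.16 degrees, less where a joint would pass 70% of its speed; a pose out of reach is approached as far as the arm can. A call with a gripper value outside its range is refused whole. The fingers move at their own pace and stop on an object; the grip force is fixed at half the most. Time passes only in rows, so rows that repeat a pose let the fingers close. It gives the time, the measured TCP pose, the force and the opening at its end, in the units of the state.
- bot.get_obs(): the state, without advancing time (a new reading comes with each control period).
- bot.capture(name): name is "scene" or "top"; returns a dict with "color" (400x640x3 uint8, red, green, blue), "fx", "fy", "cx", "cy" (pixels), "world_to_cam" (4x4, takes a point from world to camera coordinates). Camera axes: x right, y down, z forward; pixel columns grow to the right and rows downward; lengths in mm; the calibration is good to about 2 mm. A picture is of the moment at which its call begins. There is no depth.
- bot.close_job(): hands the job in, once; it reports no verdict.
The state is a dict: "time": time; "joint_positions": joint angles; "dq": joint speeds; "tau": joint torques, N m; "tool_pos": TCP position; "tcp_rot": TCP orientation; "contact_force": force on the tool from outside, world axes, zero at the start; "moment": the same for the moment, N m; "grip_width": finger opening in mm.
Only numpy, scipy, OpenCV 4.12 (cv2) and the standard library are available. Lean on these libraries where they do the work, as an engineer would, in place of code of your own. Each camera call takes 0.05 s, during which the arm holds its last target.

TASK

The flat dark steel bar on the jig is already at its cut mark. Turn the stop's clamp knob counterclockwise to free the stop, slide the stop gently along the rail until its face just touches the end of the bar that faces it, without shifting the bar, then turn the knob back clockwise until it is fully tight. Let go at the end and leave the other things on the bench alone.

Things in the scene. Friction and masses are not known exactly. Their poses are not given: they have to be found in the camera images.
- jig: length-stop jig fixed to the bench: plywood bed 180 x 540 x 18 mm (x, y, z) with an aluminium rail, 30 mm wide and 30 mm high, 500 mm long, running along its y axis at x = +45 mm on top of the bed (rail top 48 mm above the bench). Origin: centre of the bed's underside, on the bench; z up. The jig's yaw differs from run to run by up to about 0.25 rad; its y axis points roughly to the robot's left
- stop (a joint): place of the stop along the rail, m: 0 with its centre at the rail's middle, growing along the jig's +y; range -0.20 to 0.20. Freed, it slides with about 1.5 N of drag and stays where it is left; while the knob is tight it is held by real friction (more than 25 N)
- stop_face (a point): point on the stop's flat working face, which looks along the jig's -y towards the bar; 26 mm above the bench (the face reaches from 21 to 49 mm). Axes parallel to the jig's. The stop is one grey painted metal piece: a saddle 50 x 60 x 12 mm over the rail (its top is 62.5 mm above the bench) with a 22 mm thick foot, 58 mm wide, that reaches over the bed in line with the bar. The point lies 30 mm along -y and 46 mm along -x from the knob's axis
- clamp_knob (a joint): angle of the clamp knob, rad: 0 fully tight (end stop; its bar lies in line with the rail), growing counterclockwise seen from above to 1.5 fully loose (end stop; bar crosswise to the rail). Above 0.9 the clamp no longer touches the rail and the stop is free; below it the grip grows steadily to the end stop. It turns with up to about 0.35 N m and stays where it is left; the axis is vertical. Starts almost tight
- knob_grip (a point): centre of the knob's grip: a black plastic bar 72 mm long (along this point's own y axis, which turns with the knob), 16 mm thick (x) and 28 mm high, standing on the saddle; this point is on the knob's axis in the middle of the bar, 95 mm above the bench (bar from 81 to 109 mm; under it only a round hub of 28 mm diameter). The same grasp across the bar from above can turn the knob and slide the stop
- bar: loose flat bar of dark steel, 58 x 180 x 16 mm (x, y, z), about 1.3 kg, lying on the bed along the rail, 1 mm from the rail's side. Origin: centre of its underside, 18 mm above the bench. It starts shifting at a push of very roughly 6 to 15 N
- bar_end (a point): centre of the bar's end face that looks along the jig's +y, to the stop; 26 mm above the bench. Axes are the bar's, parallel to the jig's. The gap to close is the distance of this point from point stop_face along the jig's y; it starts at 50 to 190 mm
- spray_can: bystander: spray can, 66 mm diameter, about 190 mm high, origin under its centre
- paint_tin: bystander: metal tin, 88 mm diameter, 86 mm high, origin under its centre
- calculator: bystander: desk calculator 150 x 105 x 20 mm, origin under its centre
- parts_carton: bystander: cardboard carton 100 x 140 x 80 mm, origin under its centre
Not all that is in view belongs to the job. There is more than one size of the bar; the job needs the middle-sized.

How it is judged (in metres and radians):
On the way, in this order (a step that is already met when the one before it is completed fails the run):
1. the knob is turned loose so that the stop is free (value of joint clamp_knob above 0.9 rad), for 0.2 s.
2. with the knob still loose, the stop's face is brought up to the end of the bar (y of bar_end in the frame of stop_face between -0.004 and 0.002 m and value of joint clamp_knob above 0.8 rad), for 0.2 s.
3. the knob is turned back tight (value of joint clamp_knob below 0.2 rad), for 0.2 s.
At the end, for the whole second after the job is handed in: the stop's face is within 4 mm of the end of the bar, the knob is tight (within 0.2 rad of its end stop), the bar lies within 10 mm of where it was, and bar and stop are at rest (y of bar_end in the frame of stop_face between -0.004 and 0.002 m and value of joint clamp_knob below 0.2 rad and distance of bar from where it was at the start of the episode below 0.01 m and linear speed of bar below 0.01 m/s and velocity of joint stop between -0.005 and 0.005 m/s); the robot touches nothing.
It fails at once if the bar is shifted by more than 10 mm (distance of bar from where it was at the start of the episode above 0.01 m).
It fails at once if the spray can is moved by more than 25 mm (distance of spray_can from where it was at the start of the episode above 0.025 m).
It fails at once if the paint tin is moved by more than 25 mm (distance of paint_tin from where it was at the start of the episode above 0.025 m).
It fails at once if the calculator is moved by more than 25 mm (distance of calculator from where it was at the start of the episode above 0.025 m).
It fails at once if the carton is moved by more than 25 mm (distance of parts_carton from where it was at the start of the episode above 0.025 m).
It also fails if it takes over 45 s, if anything falls off the work surface, if the arm or the gripper's body presses on something with over 40 N, if the wrist force passes 120 N, or if a joint passes its speed limit or range.

## Working session

There is one attempt and no reset: what is moved stays moved. The work goes in short steps, Python scripts to look and compute and a tool call to move; the robot and the scene stay as the last step left them, time stands still between calls to the robot, and variables do not carry over. Pictures are saved under pics/ and viewed, and the job is handed in when it is done.

Besides the shell and the picture viewer there is one more tool, called by a JSON object that holds its "op" and its "data", one argument or row to a line. play_rows: Moves the arm, as the interface text tells. Its arguments: {"type":"object","properties":{"moves":{"type":"array","items":{"type":"number"}}},"required":["moves"]}

```bash
ls; mkdir -p pics; python3 - <<'E'
from plant import bot
import cv2,pickle
o=bot.get_obs();print(o)
for n in("scene","top"):
    c=bot.capture(n);pickle.dump(c,open(f"pics/{n}0.pkl","wb"))
    cv2.imwrite(f"pics/{n}0.png",c["color"][:,:,::-1]);print(n,c["fx"],c["cx"],c["cy"],c["world_to_cam"])
E
```

```text
pics
{'time': 0.0, 'joint_positions': array([-1.34600855e+00,  3.42755763e-01,  1.52499989e+00,  2.46321537e-05,
        1.27537945e+00, -1.45974024e-01]), 'dq': array([-0.00057543, -0.00182564, -0.00248357, -0.0002955 ,  0.00061075,
        0.00066269]), 'tau': array([-2.85335656e-03, -4.31245780e+01, -2.44226468e+01,  7.14635476e-02,
        5.58848656e-02, -9.45582701e-05]), 'tool_pos': array([ 190.18011799, -488.95798106,  248.0337567 ]), 'tcp_rot': array([-3.14007003e+00, -2.47662914e-04,  3.70754424e-01]), 'contact_force': array([-0.02830789,  0.66466174,  0.37630794]), 'moment': array([0.00937439, 0.03094413, 0.02691816]), 'grip_width': 92.0366619707747}
scene 459.6462659562763 319.0637532023105 204.0402261804446 [[ 2.05660472e-01  9.78574924e-01  9.74108934e-03 -8.64977335e+01]
 [ 7.35307201e-01 -1.47950846e-01 -6.61387834e-01 -3.04067815e+02]
 [-6.45776346e-01  1.43184027e-01 -7.49980830e-01  1.90927507e+03]
 [ 0.00000000e+00  0.00000000e+00  0.00000000e+00  1.00000000e+00]]
top 501.91794491809327 317.21587316746957 206.08717022211658 [[ 2.09534411e-02 -9.99761420e-01  6.16896092e-03 -2.11915977e+01]
 [-9.94450665e-01 -2.14776182e-02 -1.02988280e-01  5.09085777e+02]
 [ 1.03096204e-01 -3.97676844e-03 -9.94663440e-01  1.78113835e+03]
 [ 0.00000000e+00  0.00000000e+00  0.00000000e+00  1.00000000e+00]]
```

```bash
sleep 1
```

```text
(no output)
```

View pics/scene0.png

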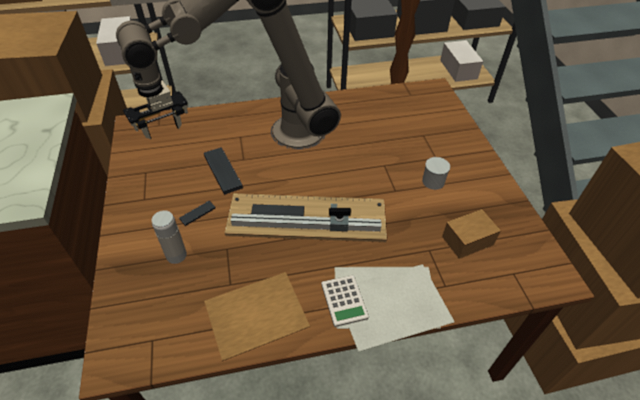

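View pics/top0.png

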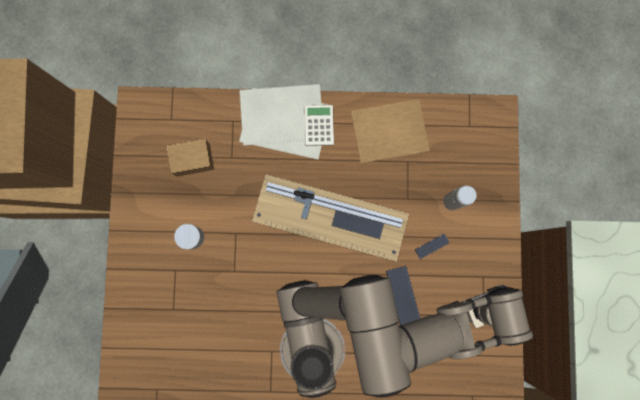

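```bash
python3 - <<'E'
import cv2
a=cv2.imread("pics/top0.png")[165:270,240:420];cv2.imwrite("pics/tc.png",cv2.resize(a,None,fx=4.4,fy=4.4,interpolation=cv2.INTER_CUBIC))
a=cv2.imread("pics/scene0.png")[180:250,215:395];cv2.imwrite("pics/sc.png",cv2.resize(a,None,fx=4.4,fy=4.4,interpolation=cv2.INTER_CUBIC))
E
```

```text
(no output)
```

View pics/tc.png

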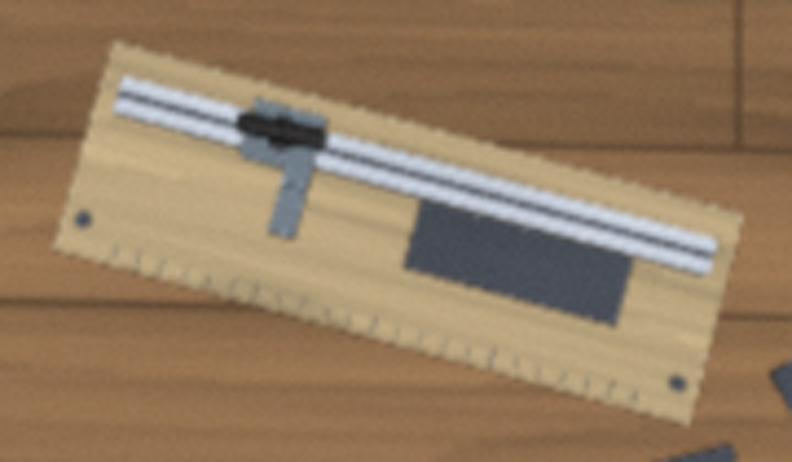

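View pics/sc.png

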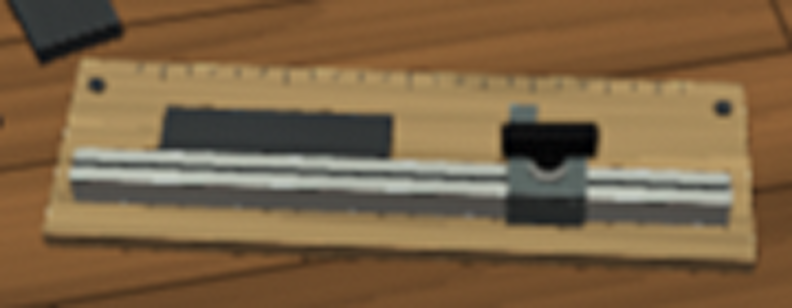

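```bash
cat > h.py <<'E'
import numpy as np,cv2,pickle
def ray(c,u,v,z):
    T=c["world_to_cam"];R=T[:3,:3];t=T[:3,3]
    o=-R.T@t;d=R.T@np.array([(u-c["cx"])/c["fx"],(v-c["cy"])/c["fy"],1.])
    return (o+d*(z-o[2])/d[2])
E
python3 - <<'E'
from h import *
c=pickle.load(open("pics/top0.pkl","rb"));s=pickle.load(open("pics/scene0.pkl","rb"))
f=lambda p,ox,oy:((p[0]+.5)/4.4-.5+ox,(p[1]+.5)/4.4-.5+oy)
def prin(c,ps,ox,oy,z): return np.array([ray(c,*f(p,ox,oy),z)[:2] for p in ps])
T=prin(c,[(115,42),(742,215),(690,423),(55,248)],240,165,18)
S=prin(s,[(754,262),(44,240),(80,60),(743,85)],215,180,18); S[:2]=prin(s,[(754,262),(44,240)],215,180,10)
print(T.round(1),T.mean(0));print(S.round(1),S.mean(0))
for P in(T,S):
    a=P[0]-P[1];b=P[3]-P[2];print(np.hypot(*a),np.hypot(*b),np.arctan2(-a[0],a[1]),np.arctan2(-b[0],b[1]))
for nm,cc,(x0,y0,x1,y1) in(("top",c,(285,182,325,205)),("scene",s,(322,200,360,222))):
    g=cc["color"].max(2);m=np.zeros(g.shape,np.uint8);m[y0:y1,x0:x1]=(g[y0:y1,x0:x1]<55)
    n,l,st,ce=cv2.connectedComponentsWithStats(m);k=1+st[1:,4].argmax();v,u=np.nonzero(l==k)
    print(nm,st[k],ce[k])
    P=np.array([ray(cc,a,b,109 if nm=="top" else 95)[:2] for a,b in zip(u,v)]);(w,V)=np.linalg.eigh(np.cov(P.T));e=V[:,1]*np.sign(V[1,1])
    print(P.mean(0),np.arctan2(-e[0],e[1]),np.sqrt(w*12))
# points
for nm,cc,ps,ox,oy,z in(("bar top T",c,[(418,200),(405,268),(632,258),(615,325)],240,165,34),("bar top S",s,[(392,115),(392,155),(165,107)],215,180,34),("foot T",c,[(312,165),(295,238),(270,232)],240,165,49),("rail T ends",c,[(120,95),(713,255)],240,165,48)):
    print(nm,prin(cc,ps,ox,oy,z).round(1).tolist())
E
```

```text
[[ 623.   179.3]
 [ 490.5 -340.1]
 [ 319.7 -298.1]
 [ 451.3  223.1]] [471.1294838 -58.9622395]
[[ 618.7  185.7]
 [ 491.5 -337.5]
 [ 317.8 -294.7]
 [ 450.8  227.9]] [469.71062792 -54.66205042]
536.0682501474183 537.5427010296573 -0.2497755752813465 -0.24737468934848342
538.4828224737836 539.3167562727405 -0.2385671714428402 -0.24925579481615923
top [294 191  19   7  79] [303.3164557  194.40506329]
[540.25451702  38.67279186] -0.19367251649508055 [15.90018467 60.00664907]
scene [329 208  22  11 185] [339.30810811 211.91351351]
[541.92631959  40.79611294] -0.15267097639206068 [38.76442438 66.48528176]
bar top T [[495.6, -73.0], [440.0, -63.4], [452.0, -247.7], [397.4, -234.3]]
bar top S [[440.3, -58.8], [480.7, -66.4], [396.8, -232.6]]
foot T [[520.8, 13.8], [461.3, 26.2], [465.7, 46.5]]
rail T ends [[574.6, 170.9], [454.9, -311.2]]
```

{"op": "play_rows", "data": {
  "moves": [0,20,-14,0,-4,0,55,-39,0,-10,0,92,-65,0,-17,0,129,-91,0,-24,0,166,-117,0,-31,0,203,-143,0,-38,0,235,-166,0,-44,0,250,-176,0,-48]
}}

```text
time: 0.77
tool_pos: [360.3, -231.9, 248.6]
tcp_rot: [-3.141, -0.001, 1.215]
contact_force: [0.7, 0.2, -0.3]
grip_width: 91.5
```

```bash
cat >> h.py <<'E'
def shift(o,tgt,yaw):
    y=o["tcp_rot"][2];d=np.array(tgt)-o["tool_pos"];e=np.array([np.cos(y),np.sin(y)]);f=np.array([np.sin(y),-np.cos(y)])
    return np.round([d[:2]@e,d[:2]@f,-d[2],-np.degrees((yaw-y+np.pi)%(2*np.pi)-np.pi)],1)
E
python3 - <<'E'
from h import *
from plant import bot
o=bot.get_obs();print(o["time"],o["tool_pos"],o["tcp_rot"],o["joint_positions"])
print(shift(o,[541,40,200],1.375))
E
```

```text
0.7667 [ 360.25092714 -231.85709202  248.60697621] [-3.14122441e+00 -7.49051331e-04  1.21471150e+00] [-7.51539272e-01  1.64681520e-01  1.76706242e+00  5.87081877e-04
  1.21047716e+00 -3.95661744e-01]
[317.8  74.6  48.6  -9.2]
```

{"op": "play_rows", "data": {
  "moves": [0,20,5,0,-2,0,55,13,0,-5,0,94,22,0,-9,0,133,31,0,-9,0,172,40,0,-9,0,211,50,0,-9,0,249,58,0,-9,0,275,65,10,-9]
}}

```text
time: 1.43
tool_pos: [519.6, 2.4, 239.8]
tcp_rot: [3.138, -0.001, 1.367]
contact_force: [0.2, -0.4, 0.6]
grip_width: 91.5
```

{"op": "play_rows", "data": {
  "moves": [0,20,4,5,0,0,35,8,20,0,0,43,10,35,0,0,43,10,35,0]
}}

```text
time: 1.77
tool_pos: [535.1, 41.2, 200.5]
tcp_rot: [-3.136, 0.0, 1.368]
contact_force: [-0.4, 0.3, 0.4]
grip_width: 91.8
```

```bash
python3 - <<'E'
from h import *
from plant import bot
o=bot.get_obs();print(o["time"],o["tool_pos"],o["tcp_rot"])
print(shift(o,[541,40,150],1.375))
for n in("scene","top"):
    c=bot.capture(n);a=c["color"][:,:,::-1]
    a=a[165:270,240:420] if n=="top" else a[150:250,250:400]
    cv2.imwrite(f"pics/{n}1.png",cv2.resize(a,None,fx=4.4,fy=4.4,interpolation=cv2.INTER_CUBIC))
E
```

```text
1.7667 [535.05815569  41.17536883 200.48609074] [-3.13574290e+00  4.95395254e-04  1.36776380e+00]
[ 0.   6.1 50.5 -0.4]
```

View pics/scene1.png

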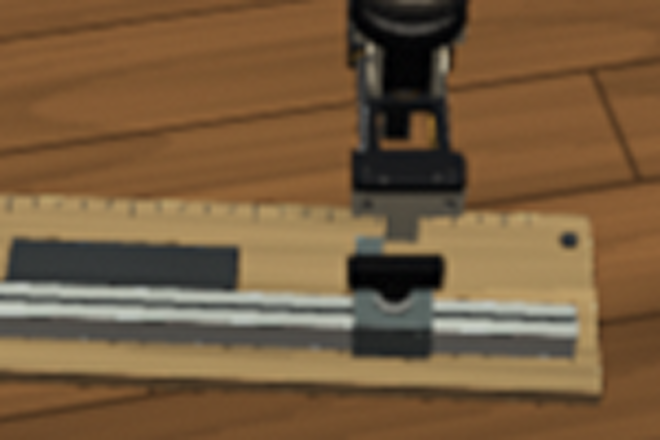

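View pics/top1.png

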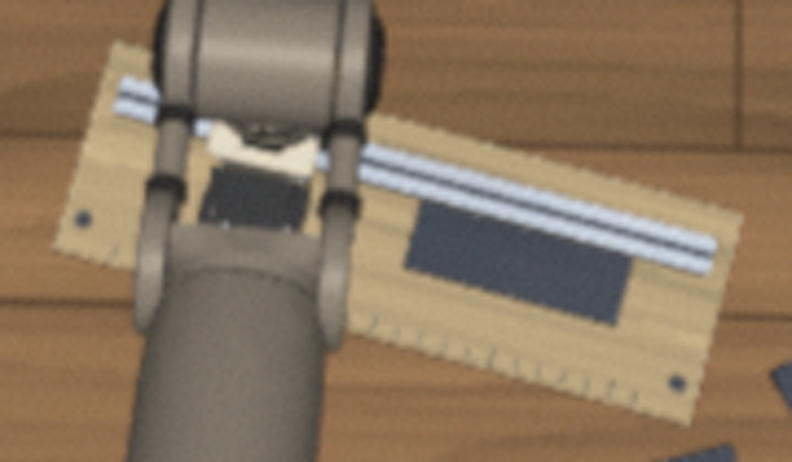

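{"op": "play_rows", "data": {
  "moves": [0,0,6,20,0,0,0,6,50,0,0,0,6,75,0,0,0,6,88,0,0,0,6,94,0,0,0,6,94,0]
}}

```text
time: 2.37
tool_pos: [541.9, 37.4, 109.5]
tcp_rot: [-3.141, 0.0, 1.365]
contact_force: [0.6, -0.0, 0.7]
grip_width: 91.8
```

```bash
python3 - <<'E'
from h import *
from plant import bot
o=bot.get_obs();print(o["time"],o["tool_pos"],o["tcp_rot"],o["contact_force"])
c=bot.capture("scene");a=c["color"][:,:,::-1][150:250,250:400]
cv2.imwrite("pics/scene2.png",cv2.resize(a,None,fx=4.4,fy=4.4,interpolation=cv2.INTER_CUBIC))
E
```

```text
2.3667 [541.86445954  37.44175298 109.47067432] [-3.14056058e+00  3.78408326e-04  1.36461197e+00] [ 0.58543023 -0.03008712  0.66776403]
```

View pics/scene2.png

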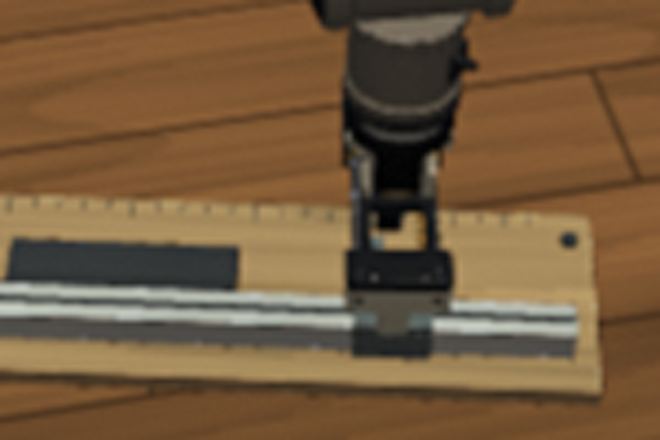

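{"op": "play_rows", "data": {
  "moves": [0,2,0,2,0,120,2,0,2,0,200,2,0,2,0,255,2,0,2,0,255,2,0,2,0,255,2,0,2,0,255,2,0,2,0,255,2,0,2,0]
}}

```text
time: 3.08
tool_pos: [542.6, 40.2, 107.7]
tcp_rot: [3.142, 0.0, 1.366]
contact_force: [-0.8, 1.1, -0.2]
grip_width: 49.8
```

{"op": "play_rows", "data": {
  "moves": [255,0,0,0,0,255,0,0,0,0,255,0,0,0,0,255,0,0,0,0]
}}

```text
time: 3.42
tool_pos: [542.6, 40.2, 107.7]
tcp_rot: [-3.142, 0.0, 1.366]
contact_force: [0.1, -0.8, 0.2]
grip_width: 23.3
```

{"op": "play_rows", "data": {
  "moves": [255,0,0,0,0,255,0,0,0,0,255,0,0,0,0,255,0,0,0,0]
}}

```text
time: 3.75
tool_pos: [542.6, 40.2, 107.7]
tcp_rot: [3.142, 0.0, 1.366]
contact_force: [-0.6, -0.4, 0.3]
grip_width: 15.8
```

```bash
python3 - <<'E'
from plant import bot
o=bot.get_obs();print(o)
E
```

```text
{'time': 3.75, 'joint_positions': array([-6.68401282e-02,  5.27823885e-01,  1.65604268e+00, -2.77176210e-04,
        9.57712858e-01,  1.38122944e-01]), 'dq': array([-1.63240519e-04,  1.25779916e-05, -3.27293798e-05, -7.78886945e-04,
        1.67962695e-03,  1.08930984e-03]), 'tau': array([ -0.23128937, -48.00621986, -19.84337747,   0.22781978,
         0.07279229,   0.26015745]), 'tool_pos': array([542.5633789 ,  40.18460164, 107.681384  ]), 'tcp_rot': array([3.14154836e+00, 2.22720436e-04, 1.36599273e+00]), 'contact_force': array([-0.59040791, -0.39849792,  0.26443293]), 'moment': array([-0.03304013, -0.10820763,  0.27438124]), 'grip_width': 15.765308737154527}
```

{"op": "play_rows", "data": {
  "moves": [255,0,0,0,-2,255,0,0,0,-6,255,0,0,0,-11,255,0,0,0,-16,255,0,0,0,-21,255,0,0,0,-26,255,0,0,0,-30,255,0,0,0,-30]
}}

```text
time: 4.42
tool_pos: [543.1, 40.2, 107.6]
tcp_rot: [3.141, 0.0, 1.891]
contact_force: [3.0, 0.4, -2.0]
grip_width: 16.1
```

```bash
python3 - <<'E'
from plant import bot
o=bot.get_obs();print(o["moment"],o["contact_force"],o["grip_width"])
E
```

```text
[ 0.15423062 -0.57749666  0.21315847] [ 3.0432771   0.36042442 -2.02202223] 16.09349719840694
```

{"op": "play_rows", "data": {
  "moves": [255,0,0,0,-3,255,0,0,0,-8,255,0,0,0,-14,255,0,0,0,-20,255,0,0,0,-26,255,0,0,0,-32,255,0,0,0,-38,255,0,0,0,-42]
}}

```text
time: 5.08
tool_pos: [543.5, 40.2, 107.6]
tcp_rot: [3.14, 0.002, 2.624]
contact_force: [4.7, 0.5, -4.5]
grip_width: 15.8
```

{"op": "play_rows", "data": {
  "moves": [255,0,0,0,0,255,0,0,0,0,255,0,0,0,0,255,0,0,0,0]
}}

```text
time: 5.42
tool_pos: [543.4, 40.1, 107.6]
tcp_rot: [3.141, 0.002, 2.618]
contact_force: [5.0, -0.7, -5.0]
grip_width: 15.9
```

```bash
python3 - <<'E'
from h import *
from plant import bot
o=bot.get_obs();print(o["moment"],o["contact_force"],o["grip_width"],o["tool_pos"],o["tcp_rot"])
y=-.247;d=90*np.array([np.sin(y),-np.cos(y)]);print(shift(o,np.r_[o["tool_pos"][:2]+d,o["tool_pos"][2]],o["tcp_rot"][2]))
for n in("scene","top"):
    c=bot.capture(n);a=c["color"][:,:,::-1]
    a=a[165:270,240:420] if n=="top" else a[150:250,250:400]
    cv2.imwrite(f"pics/{n}3.png",cv2.resize(a,None,fx=4.4,fy=4.4,interpolation=cv2.INTER_CUBIC))
E
```

```text
[ 0.05749004 -1.01993844  0.14749106] [ 5.00073227 -0.73940644 -4.99307231] 15.895517653150966 [543.43683561  40.11461048 107.6346202 ] [3.14090093e+00 1.84417536e-03 2.61823768e+00]
[-24.6 -86.6  -0.   -0. ]
```

View pics/scene3.png

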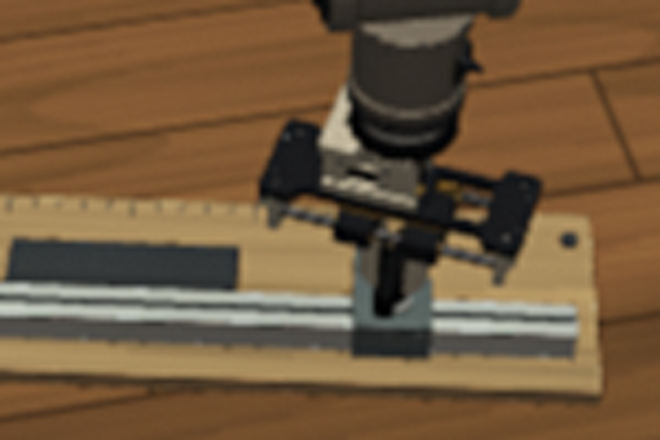

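{"op": "play_rows", "data": {
  "moves": [255,-1,-2,0,0,255,-4,-11,0,0,255,-7,-22,0,0,255,-10,-34,0,0,255,-14,-46,0,0,255,-17,-58,0,0,255,-19.5,-66,0,0,255,-20.5,-69,0,0]
}}

```text
time: 6.18
tool_pos: [525.4, -31.6, 107.6]
tcp_rot: [-3.141, -0.001, 2.62]
contact_force: [1.2, 1.0, -4.1]
grip_width: 15.4
```

{"op": "play_rows", "data": {
  "moves": [255,0,0,0,0,255,0,0,0,0,255,0,0,0,0]
}}

```text
time: 6.43
tool_pos: [525.8, -29.8, 107.6]
tcp_rot: [-3.141, -0.001, 2.622]
contact_force: [1.5, -1.2, -3.7]
grip_width: 16.0
```

```bash
cat > look.py <<'E'
import sys
from h import *
from plant import bot
o=bot.get_obs();y=-.247;ex=np.array([np.cos(y),np.sin(y)]);ey=np.array([-np.sin(y),np.cos(y)])
p=o["tool_pos"][:2]-[470.5,-57];f=o["contact_force"][:2]
print(o["time"],"jig xy",p@ex,p@ey,"F",f@ex,f@ey,o["contact_force"][2],o["tcp_rot"][2],o["grip_width"])
if len(sys.argv)>1:
  for n in("scene","top"):
    c=bot.capture(n);pickle.dump(c,open(f"pics/{n}{sys.argv[1]}.pkl","wb"));a=c["color"][:,:,::-1]
    a=a[165:270,270:420] if n=="top" else a[170:250,230:350]
    cv2.imwrite(f"pics/{n}{sys.argv[1]}.png",cv2.resize(a,None,fx=5,fy=5,interpolation=cv2.INTER_CUBIC))
E
python3 look.py 4
```

```text
6.4333 jig xy 46.99906512954695 39.90770443456115 F 1.7034015760316517 -0.7950149641529121 -3.708997826759665 2.622349788925839 15.970349684279624
```

View pics/scene4.png

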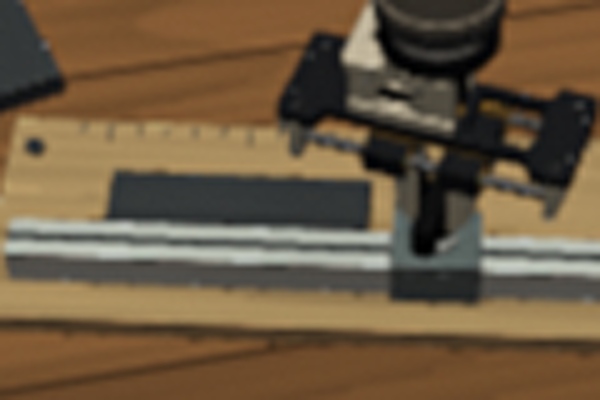

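View pics/top4.png

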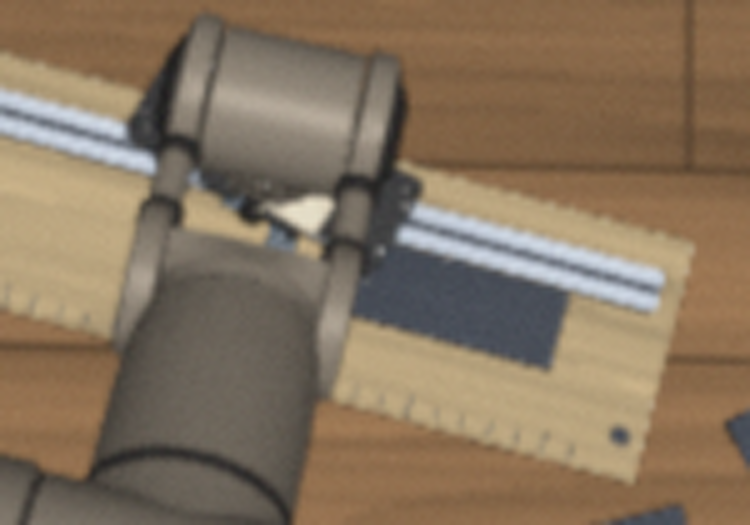

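{"op": "play_rows", "data": {
  "moves": [255,-0.3,-1,0,0,255,-0.6,-2,0,0,255,-0.8,-3,0,0,255,-1.1,-4,0,0,255,-1.4,-5,0,0,255,-1.7,-6,0,0,255,-2,-7,0,0,255,-2.2,-7.8,0,0]
}}

```text
time: 7.2
tool_pos: [523.9, -37.8, 107.6]
tcp_rot: [-3.141, -0.001, 2.622]
contact_force: [-1.0, 1.9, -3.9]
grip_width: 15.8
```

```bash
python3 look.py
```

```text
7.2 jig xy 47.04003822256765 31.664671257781787 F -1.4637898008306371 1.5875431286902812 -3.9056954614409416 2.6221991001438636 15.803561763523426
```

{"op": "play_rows", "data": {
  "moves": [255,0,-0.5,0,0,255,-0.2,-1,0,0,255,-0.4,-1.5,0,0,255,-0.5,-2,0,0]
}}

```text
time: 7.53
tool_pos: [523.4, -39.7, 107.6]
tcp_rot: [-3.141, -0.001, 2.622]
contact_force: [-0.7, 1.0, -4.0]
grip_width: 15.6
```

```bash
python3 look.py 5
```

```text
7.5333 jig xy 47.02851809261025 29.70322620028318 F -0.9046147576312994 0.7731288921671201 -3.9564251242155506 2.6222765285037997 15.613811592015907
```

View pics/scene5.png

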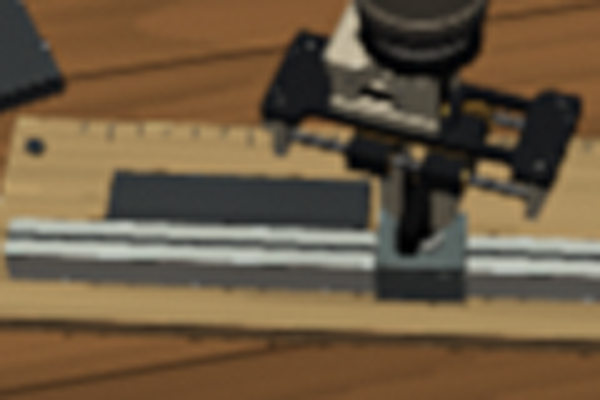

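{"op": "play_rows", "data": {
  "moves": [255,-0.2,-0.7,0,0,255,-0.4,-1.4,0,0,255,-0.6,-2,0,0]
}}

```text
time: 7.88
tool_pos: [522.9, -41.7, 107.6]
tcp_rot: [-3.141, -0.0, 2.622]
contact_force: [-1.0, 2.4, -3.7]
grip_width: 15.8
```

{"op": "play_rows", "data": {
  "moves": [255,0,-0.4,0,0,255,-0.2,-0.8,0,0,255,-0.4,-1.2,0,0]
}}

```text
time: 8.13
tool_pos: [522.6, -43.0, 107.6]
tcp_rot: [-3.141, -0.001, 2.622]
contact_force: [-3.4, 1.0, -4.0]
grip_width: 16.2
```

```bash
python3 look.py 6
```

```text
8.1333 jig xy 47.06412630886488 26.341390645859416 F -3.500080834028718 0.12080179893814015 -3.969337066477581 2.622287446371324 16.227597794729167
```

View pics/scene6.png

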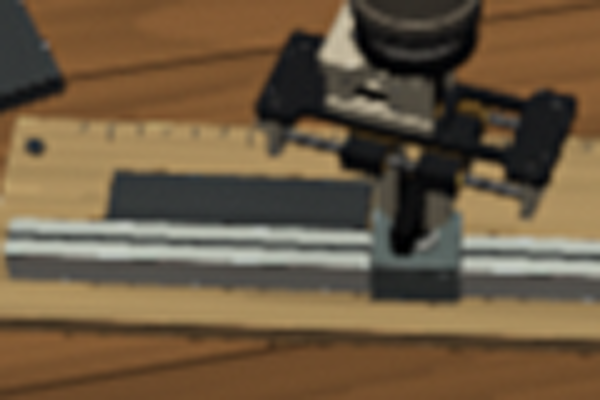

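{"op": "play_rows", "data": {
  "moves": [255,0,-0.5,0,0,255,-0.2,-1,0,0,255,-0.2,-1,0,0]
}}

```text
time: 8.48
tool_pos: [522.3, -44.0, 107.6]
tcp_rot: [-3.141, -0.0, 2.622]
contact_force: [-2.9, 1.0, -4.0]
grip_width: 15.6
```

{"op": "play_rows", "data": {
  "moves": [255,0,-0.5,0,0,255,-0.3,-1,0,0,255,-0.3,-1,0,0]
}}

```text
time: 8.73
tool_pos: [522.1, -45.0, 107.6]
tcp_rot: [-3.141, -0.001, 2.622]
contact_force: [-3.4, 1.6, -3.8]
grip_width: 15.8
```

```bash
python3 look.py
```

```text
8.7333 jig xy 47.079385684425596 24.225791613686344 F -3.6383156048798613 0.7021328276239092 -3.801452304060649 2.62228681776668 15.845502754039734
```

{"op": "play_rows", "data": {
  "moves": [255,0,-0.5,0,0,255,-0.3,-1,0,0,255,-0.3,-1,0,0]
}}

```text
time: 8.98
tool_pos: [521.8, -46.0, 107.6]
tcp_rot: [-3.141, -0.001, 2.622]
contact_force: [-3.6, 1.7, -4.2]
grip_width: 15.6
```

{"op": "play_rows", "data": {
  "moves": [255,0,-0.5,0,0,255,-0.2,-1,0,0,255,-0.2,-1,0,0]
}}

```text
time: 9.23
tool_pos: [521.6, -47.0, 107.6]
tcp_rot: [-3.141, -0.0, 2.622]
contact_force: [-3.6, 2.7, -3.8]
grip_width: 15.8
```

```bash
python3 look.py 7
```

```text
9.2333 jig xy 47.09209851076899 22.168381139013622 F -4.147818417314913 1.766546447796351 -3.7548774060002215 2.6222297633203593 15.767426704714424
```

View pics/scene7.png

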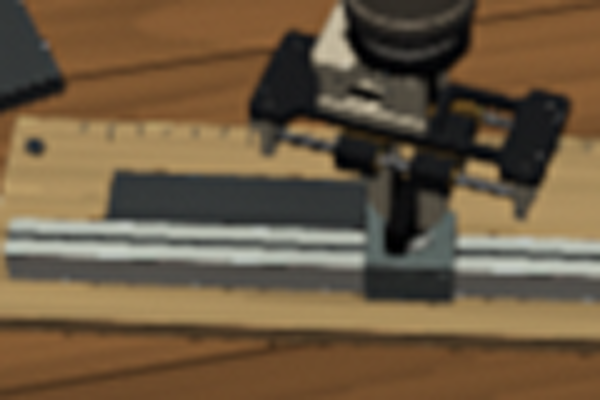

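{"op": "play_rows", "data": {
  "moves": [255,0.1,-0.5,0,0,255,0.2,-1,0,0,255,0.2,-1,0,0]
}}

```text
time: 9.58
tool_pos: [521.4, -47.5, 107.6]
tcp_rot: [3.141, 0.0, 2.622]
contact_force: [-0.9, 4.7, -7.0]
grip_width: 15.9
```

```bash
python3 look.py
```

```text
9.5833 jig xy 47.019981693113316 21.684048711234578 F -1.989751667107967 4.3791137060271765 -6.953441876458518 2.622099753968128 15.907396313379293
```

{"op": "play_rows", "data": {
  "moves": [255,-0.1,-0.5,0,0,255,-0.1,-1,0,0,255,-0.1,-1,0,0]
}}

```text
time: 9.83
tool_pos: [521.4, -47.6, 107.7]
tcp_rot: [3.139, 0.001, 2.622]
contact_force: [0.6, 8.4, -7.4]
grip_width: 16.2
```

```bash
python3 look.py
```

```text
9.8333 jig xy 47.00869293200494 21.5742961716587 F -1.5042069375114189 8.330451303376261 -7.409466980969087 2.621966525836827 16.18371208411599
```

{"op": "play_rows", "data": {
  "moves": [255,0.1,0.5,0,0,255,0.2,1,0,0,255,0.2,1,0,0,255,0.2,1,0,0]
}}

```text
time: 10.17
tool_pos: [521.4, -47.5, 107.6]
tcp_rot: [3.141, 0.001, 2.622]
contact_force: [0.1, 5.2, -8.1]
grip_width: 15.9
```

```bash
python3 look.py 8
```

```text
10.1667 jig xy 46.98654619648146 21.659472719712117 F -1.1498211430748222 5.124254763492378 -8.139856868757564 2.622204824598355 15.896514961847474
```

View pics/scene8.png

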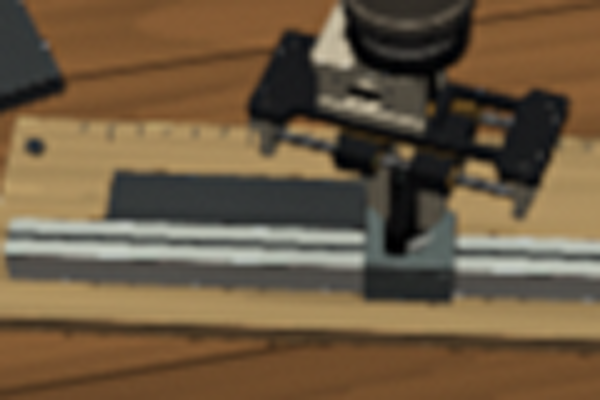

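{"op": "play_rows", "data": {
  "moves": [255,0.1,0.6,0,0,255,0.1,0.6,0,0,255,0.1,0.6,0,0]
}}

```text
time: 10.52
tool_pos: [521.4, -47.4, 107.7]
tcp_rot: [-3.141, 0.001, 2.622]
contact_force: [0.3, 2.0, -8.5]
grip_width: 15.6
```

```bash
python3 look.py
```

```text
10.5167 jig xy 46.99982232954007 21.746494711669 F -0.2330469780533219 1.961194420433361 -8.488773056775354 2.622194175471817 15.576924944916113
```

{"op": "play_rows", "data": {
  "moves": [255,0,0,0,2,255,0,0,0,6,255,0,0,0,11,255,0,0,0,16,255,0,0,0,21,255,0,0,0,26,255,0,0,0,30,255,0,0,0,32]
}}

```text
time: 11.18
tool_pos: [521.0, -47.8, 107.7]
tcp_rot: [-3.141, 0.001, 2.061]
contact_force: [-2.3, 0.6, -6.9]
grip_width: 15.7
```

```bash
python3 look.py
```

```text
11.1833 jig xy 46.707129325078284 21.289809401643378 F -2.410218091691768 0.057001293942026805 -6.929569387591118 2.0605392298723495 15.679657242752992
```

{"op": "play_rows", "data": {
  "moves": [255,0,0,0,3,255,0,0,0,8,255,0,0,0,13,255,0,0,0,18,255,0,0,0,23,255,0,0,0,28,255,0,0,0,33,255,0,0,0,37]
}}

```text
time: 11.85
tool_pos: [520.4, -47.9, 107.7]
tcp_rot: [-3.14, 0.002, 1.414]
contact_force: [-4.1, -0.2, -5.2]
grip_width: 15.8
```

{"op": "play_rows", "data": {
  "moves": [255,0,0,0,2,255,0,0,0,4,255,0,0,0,6,255,0,0,0,6,255,0,0,0,6]
}}

```text
time: 12.27
tool_pos: [520.3, -47.8, 107.7]
tcp_rot: [-3.14, 0.002, 1.315]
contact_force: [-5.4, -1.9, -4.1]
grip_width: 16.1
```

```bash
python3 look.py;python3 -c "
from plant import bot
print(bot.get_obs()['moment'],bot.get_obs()['tau'])"
```

```text
12.2667 jig xy 46.080873623947596 21.058317202562854 F -4.771721518166103 -3.150239660706943 -4.138639202943467 1.3145094481823647 16.072961683607986
[-0.27505764  0.77618422  0.15927041] [  1.00926831 -48.66778135 -23.28516304   0.84961776  -1.41393967
   0.23979278]
```

{"op": "play_rows", "data": {
  "moves": [255,0,0,0,2,255,0,0,0,4,255,0,0,0,4,255,0,0,0,4]
}}

```text
time: 12.6
tool_pos: [520.3, -48.0, 107.8]
tcp_rot: [-3.14, 0.002, 1.246]
contact_force: [-5.1, -2.4, -3.4]
grip_width: 16.4
```

```bash
python3 look.py;python3 -c "
from plant import bot
print(bot.get_obs()['moment'],bot.get_obs()['tau'])"
```

```text
12.6 jig xy 46.09631320452704 20.902954487865898 F -4.41451256281949 -3.5377062502046175 -3.4210547163306835 1.2463218032102192 16.378494039957246
[-0.41167948  0.81665252  0.76676864] [  0.65528344 -48.49609137 -23.25191259   1.39943149  -1.4467793
   0.85347589]
```

{"op": "play_rows", "data": {
  "moves": [255,0,0,0,-2,255,0,0,0,-3,200,0,0,0,-3,100,0,0,0,-3,0,0,0,0,-3,0,0,0,0,-3,0,0,0,0,-3,0,0,0,0,-3]
}}

```text
time: 13.27
tool_pos: [521.7, -47.2, 108.1]
tcp_rot: [3.14, 0.0, 1.296]
contact_force: [-0.5, -0.1, -0.2]
grip_width: 48.7
```

{"op": "play_rows", "data": {
  "moves": [0,0,0,0,0,0,0,0,0,0,0,0,0,0,0,0,0,0,0,0,0,0,0,0,0,0,0,0,0,0]
}}

```text
time: 13.77
tool_pos: [521.2, -47.1, 107.7]
tcp_rot: [3.142, 0.0, 1.296]
contact_force: [-0.0, 0.1, 0.2]
grip_width: 88.5
```

{"op": "play_rows", "data": {
  "moves": [0,0,0,-10,0,0,0,0,-30,0,0,0,0,-60,0,0,0,0,-90,0,0,0,0,-120,0,0,0,0,-145,0,0,0,0,-150,0,0,0,0,-150,0]
}}

```text
time: 14.43
tool_pos: [522.0, -47.2, 260.2]
tcp_rot: [3.137, -0.0, 1.296]
contact_force: [0.1, -0.3, -0.6]
grip_width: 91.8
```

{"op": "play_rows", "data": {
  "moves": [0,-10,20,0,0,0,-25,50,0,0,0,-40,85,0,0,0,-55,120,0,0,0,-70,150,0,0,0,-80,170,0,0,0,-80,175,0,0,0,-80,175,0,0]
}}

```text
time: 15.1
tool_pos: [668.0, -172.3, 254.7]
tcp_rot: [-3.138, -0.0, 1.295]
contact_force: [-0.1, -0.1, 0.2]
grip_width: 91.9
```

```bash
python3 look.py 9
```

```text
15.1 jig xy 219.65914057184781 -63.50784837329748 F -0.10299320002679854 -0.1735214539876426 0.16438358754854404 1.2946217679780112 91.87355346961571
```

View pics/scene9.png

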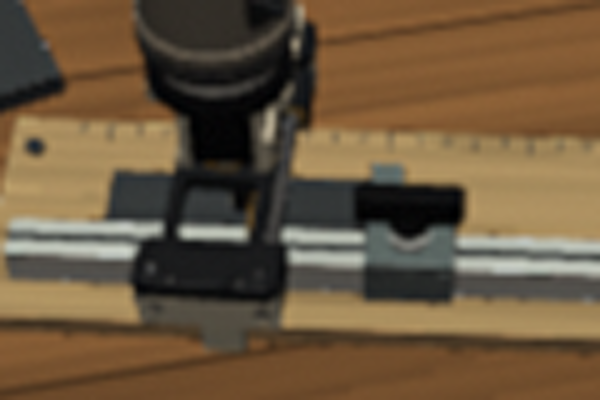

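View pics/top9.png

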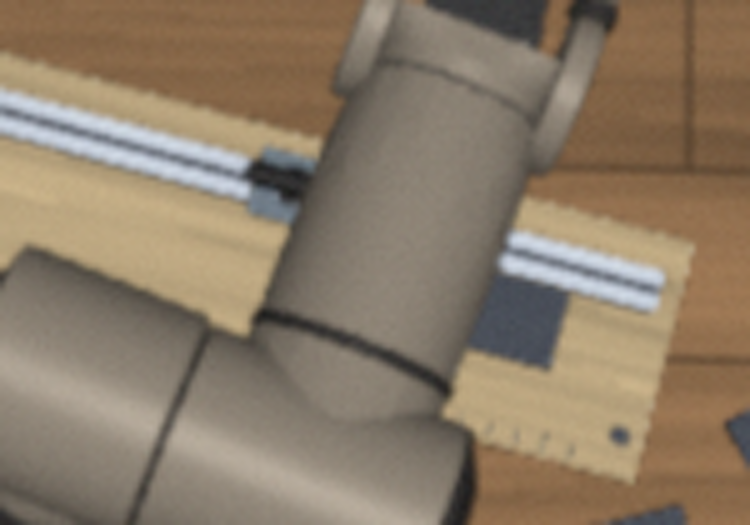

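{"op": "play_rows", "data": {
  "moves": [0,-15,-13,0,0,0,-40,-34,0,0,0,-67,-58,0,0,0,-95,-82,0,0,0,-123,-106,0,0,0,-151,-130,0,0,0,-179,-154,0,0,0,-205,-176,0,0]
}}

```text
time: 15.87
tool_pos: [440.5, -320.2, 258.2]
tcp_rot: [3.141, 0.0, 1.297]
contact_force: [0.5, -0.3, 0.6]
grip_width: 91.7
```

{"op": "play_rows", "data": {
  "moves": [0,-28,-24,0,0,0,-56,-48,0,0,0,-84,-72,0,0,0,-112,-96,0,0,0,-140,-120,0,0,0,-165,-141,0,0,0,-176,-150,0,0,0,-176,-150,0,0]
}}

```text
time: 16.53
tool_pos: [248.3, -449.9, 258.0]
tcp_rot: [-3.141, 0.001, 1.293]
contact_force: [0.0, -0.2, -0.2]
grip_width: 91.7
```

```bash
python3 look.py 10; python3 - <<'E'
from h import *
for k in("0","10"):
  for n in("top","scene"):
    c=pickle.load(open(f"pics/{n}{k}.pkl","rb"));a=c["color"].astype(int)
    print(n,k)
    y0,y1,x0,x1=(205,245,325,400) if n=="top" else (203,217,245,312)
    m=np.zeros(a.shape[:2],np.uint8);m[y0:y1,x0:x1]=((a.max(2)<95)&(a[:,:,2]>=a[:,:,0]))[y0:y1,x0:x1]
    N,l,st,ce=cv2.connectedComponentsWithStats(m);j=1+st[1:,4].argmax();print(st[j],ce[j])
E
```

```text
16.5333 jig xy -119.40708121582891 -435.29764411997996 F 0.05991487063763968 -0.20475028499494513 -0.2292250838262691 1.2929645573195137 91.70463060009054
top 0
[333 211  50  27 739] [357.27198917 223.90257104]
scene 0
[252 205  52  11 464] [277.36206897 209.88362069]
top 10
[332 211  51  27 748] [357.07352941 223.86631016]
scene 10
[252 205  60  12 538] [281.4795539  210.02788104]
```

View pics/top10.png

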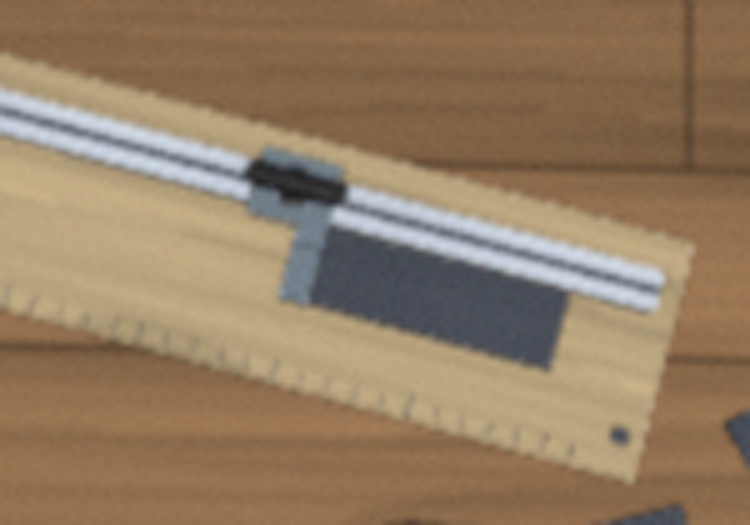

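View pics/scene10.png

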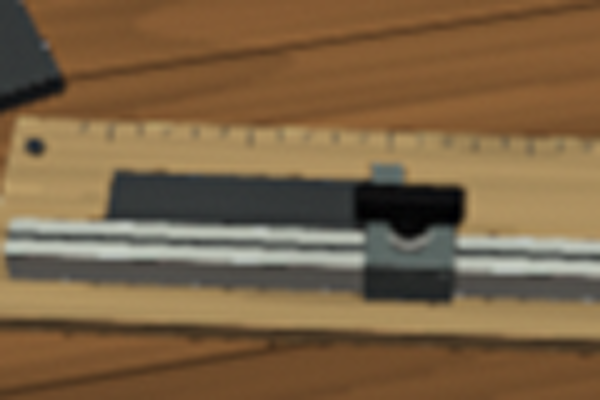

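The pictures show the stop's foot against the bar end with no visible gap. The knob bar lies in line with the rail, the bar is where it started, and the arm is clear.

```bash
python3 -c "
from plant import bot
print(bot.close_job())"
```

```text
the job is handed in; nothing more can be done
None
```

I loosened the clamp knob, slid the stop about 90 mm until it touched the bar end, retightened the knob, let go, moved the arm clear, and handed the job in at about 16.5 s. No verdict was reported.

- **Loosening:** I turned the knob by about 1.25 rad, to about 1.3 rad by my estimate. The stop then slid freely.
- **Contact:** the stop met the bar when the tool stopped advancing and the push rose to about 8 N. I backed off to about 2 N before tightening.
- **Bar position:** 8 N is inside the 6–15 N range where the bar can start to shift. In the top view, though, its centre moved only 0.2 pixel (under 1 mm) between the first and last pictures. The same mask in the scene view read 4 pixels different, because the stop and knob next to the bar merged into it. The bar's far end stayed at the same pixel there.
- **Tightening:** the turning moment jumped to about 0.77 N m and the tool turned past the angle I had worked out for tight, so I took the knob to be at its end stop. The last pictures show it in line with the rail.
- **Gap:** the last top picture shows no visible gap between the stop's foot and the bar. One pixel there is 3–4 mm, so the force contact is the better evidence.
- **Bystanders:** I never worked near them. I did not compare their positions between the first and last pictures.

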